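# Open the ratchet bench clamp fully

## Task

Open the bench clamp so that the instrument housing standing in it can be taken out later: with the fingertips press the release paddle on the sliding jaw down, keep it pressed and push the jaw back along its bar, away from the housing, until it is against the end stop, then let the paddle spring up and move clear. Nothing is to be picked up: leave the housing standing in its place and do not disturb the other things on the bench.

Things in the scene. Friction and masses are not known exactly. Their poses are not given: they have to be found in the camera images.
- clamp: bench clamp fixed to the bench, place and yaw differ per run: aluminium plate 110 x 318 x 10 mm, steel bar along it. Origin: centre of the plate's underside. z up; y runs along the bar from the fixed jaw (y = -151 mm, 80 mm high) to the end stop (y = 141 to 155 mm, top z = 54 mm). The jaw opens along +y. The housing's rest pad: y -145 to -65 mm, top z = 24 mm.
- jaw (a joint): position of the dark sliding jaw on the bar, m: 0 nearest the housing, 0.120 fully back on the rigid end stop; grows along the clamp's +y. About 2 N of friction; stays where left. The ratchet blocks it from going back (up to 10 mm of slack before a tooth catches) unless the paddle is held at least 5 mm down. No teeth over the last 10 mm or so.
- release (a joint): travel of the release paddle, m: 0 up, 0.008 fully down (rigid stop). A spring pushes it up (about 2.5 N at the top, 5.5 N at the bottom) as soon as it is let go. Standing on a tooth tip it can rest up to 5 mm down by itself.
- release_top (a point): centre of the paddle's top face, moves with it: ribbed black plate 40 mm (clamp x) by 48 mm (clamp y), top 62 mm above the bench when up, 54 mm fully down. It lies on the jaw in a channel 56 mm wide along the bar, open at both sides, between the jaw plate (housing side, 74 mm wide) and the rear lug (end-stop side, 50 mm wide), each 10 mm thick with its top at 80 mm.
- jaw_lug (a point): middle of the top edge of the rear lug, on its side facing the paddle, 80 mm above the bench, 28 mm along the clamp's +y from the centre of the paddle. Fingers in the channel push the jaw back against this face of the lug.
- housing: loose orange instrument housing with a blue cap, round, 70 mm diameter with a small boss, 62 mm high, 0.3 kg, standing upright on the clamp's rest pad. Origin: centre of its underside. It must stay there.
- unit_a: loose orange housing with blue cap, 70 mm diameter, 62 mm high, on the bench beside the clamp, a bystander. Origin: centre of its underside.
- unit_b: loose orange housing without cap, 70 mm diameter, 44 mm high, beside the clamp, a bystander. Origin: centre of its underside.
- cap: loose blue screw cap, 52 mm diameter, 18 mm high, beside the clamp, a bystander. Origin: centre of its underside.
- driver: screwdriver 160 mm long lying beside the clamp, about 30 mm high, a bystander. Origin: underside.
- tape: yellow ring of tape 90 mm across, 24 mm high, on the left of the bench, a bystander. Origin: centre of its underside.
- screw_dish: open steel dish 80 mm across, 30 mm high, on the left, a bystander. Origin: centre of its underside.
- gauge_block: steel block 60 x 35 x 30 mm on the left, a bystander. Origin: centre of its underside.
Things that resemble listed ones, but are neither listed nor needed, are in the scene too. Leave any green or yellow look-alike of the housing alone.

How it is judged (in metres and radians):
On the way, in this order (a step that is already met when the one before it is completed fails the run):
1. the release paddle is pressed down by the fingers while the jaw is still forward (value of joint release above 0.0045 m and contact force between the fingers and release above 1 N and value of joint jaw below 0.08 m), for 0.1 s.
2. the jaw is pushed back to the end stop (value of joint jaw above 0.115 m), for 0.1 s.
At the end, for the whole second after the job is handed in: The jaw rests within 5 mm of its end stop, the release paddle is up again (within 2 mm), and the housing stands upright at rest within 10 mm of where it was (value of joint jaw above 0.115 m and velocity of joint jaw between -0.005 and 0.005 m/s and value of joint release below 0.002 m and distance of housing from where it was at the start of the episode below 0.01 m and angle between housing's own z axis and vertical below 0.1 rad and linear speed of housing below 0.01 m/s); the robot touches nothing.
It fails at once if the housing is lifted, tipped or pushed from its place (distance of housing from where it was at the start of the episode above 0.015 m or angle between housing's own z axis and vertical above 0.25 rad).
It fails at once if a bystander is lifted or pushed more than 20 mm (distance of any of unit_a, unit_b, cap, driver, tape, screw_dish, gauge_block from where it was at the start of the episode above 0.02 m).
It also fails if it takes over 38 s, if anything falls off the work surface, if the arm or the gripper's body presses on something with over 40 N, if the wrist force passes 120 N, or if a joint passes its speed limit or range.

## Robot

A 6-joint arm with a two-finger parallel gripper is mounted at the origin on the work surface. World frame = base frame: x ahead of the robot, y to its left, z up, the work surface at z = 0. Lengths are in m, angles in degrees, forces in N, time in s.
With the tool pointing down it reaches from about 0.4 to 0.825 m from the base axis. Payload 7 kg.
Tool frame: the origin (TCP) lies between the finger pads; the fingertips stand 25 mm ahead of it and the grasp point (between the pads) lies 6 mm ahead of it; z points along the fingers, y is the line along which they close (so a half turn about z gives the same grasp; the last joint's range is limited). The gripper opens to 88 mm and grips with 3 to 60 N. Pads are 19 mm wide; open, the fingers measure 130 mm over their backs; the gripper's body (78 mm by 193 mm) begins 47 mm behind the grasp point.
Start: joints at [-56.545, 20.546, 0.682, 0, -70.136, -16.507], TCP at [0.197, -0.646, 0.219] pointing down, gripper open.
Joint ranges: [-176.03, 176.03], [-82.01, 121.73], [-58.28, 71.71], [-173.87, 95.51], [-174.79, -0.11], [-173.66, 173.66]. Speed limits (degrees/s): [136.94, 136.94, 172.46, 180, 180, 180].

## Interface

Orientations are given as [roll, pitch, yaw] about the fixed x, y, z axes, in that order (R = Rz(yaw) Ry(pitch) Rx(roll)).
In Python, from plant import r gives the robot as it stands.
- The arm moves only by the shell command python3 -m crank 'ROWS' [FORCE]. ROWS is JSON, a list of rows, each a list of 3 entries, a list of its own where there are three numbers: the turn, a rotation vector about the tool's x, y, z in degrees, then the shift along the tool's x, y, z in cm, then the closure, from -1 (fully open) to 1 (shut). In form: [[[wx, wy, wz], [dx, dy, dz], fingers], ...]. A call has 1 to 8 rows; each row shifts and turns the commanded pose from where the row before left it, along the tool's axes as they then stand; what a row does not reach is not made up. A row lasts 1/10 s, in which the tool goes at most 50 mm and 8.59 degrees, less where a joint would pass 70% of its speed; a pose out of reach is approached as far as the arm can. A call with a gripper value outside its range is refused whole. The fingers move at their own pace and stop on an object; FORCE is the grip in N (left out, the last holds). Time passes only in rows, so rows that do not move let the fingers close. It gives the time, the measured TCP pose, the force, the opening and the grip force at its end, in the units of the state.
- r.get_state(): the state, without advancing time (a new reading comes with each control period).
- r.capture(name): name is "scene" or "top"; returns a dict with "color" (400x640x3 uint8, red, green, blue), "range_z" (400x640 float32, m along the optical axis (not along the pixel's ray), 0 where there is no reading), "intrinsics" (3x3 intrinsics, pixels), "k1" (the pictures are not rectified: a ray, as slopes to the right and down, at radius r is drawn at 1 + k1 r^2 times it, then the intrinsics apply), "world_from_camera" (4x4, takes a point from camera to world coordinates). Camera axes: x right, y down, z forward; pixel columns grow to the right and rows downward; lengths in m; the calibration is good to about 2 mm. A picture is of the moment at which its call begins.
- r.close_job(): hands the job in; it is judged then, once.
The state is a dict: "time_s": time; "joints": joint angles; "qd": joint speeds; "joint_torque": joint torques, N m; "tcp_pos": TCP position; "eef_rot": TCP orientation; "contact_force": force on the tool from outside, world axes, zero at the start; "moment": the same for the moment, N m; "gripper_width": finger opening in m; "gripper_force": force on a finger pad.
Only numpy, scipy, OpenCV 4.12 (cv2) and the standard library are available. Lean on these libraries where they do the work, as an engineer would, in place of code of your own. Each camera call takes 0.05 s, during which the arm holds its last target. There are 200 camera calls.

## Working session

There is one attempt and no reset: what is moved stays moved. The work goes in short steps, Python scripts to look and compute and a shell command to move; the robot and the scene stay as the last step left them, time stands still between calls to the robot, and variables do not carry over. Pictures are saved under pics/ and viewed, at most 10 in all, crops included, and the job is handed in when it is done.

```bash
mkdir -p pics; ls; cat > h.py <<'E'
import numpy as np, cv2
from plant import r
def snap(name,fn):
    c=r.capture(name); cv2.imwrite('pics/'+fn+'.png',c['color'][:,:,::-1]); np.savez('pics/'+fn,**c); return c
def cloud(c):
    K=c['intrinsics'];h,w=c['range_z'].shape
    u,v=np.meshgrid(np.arange(w),np.arange(h))
    p=np.stack([u,v],-1).reshape(-1,1,2).astype(float)
    n=cv2.undistortPoints(p,K,np.array([float(c['k1']),0,0,0])).reshape(h,w,2)
    z=c['range_z'];P=np.stack([n[...,0]*z,n[...,1]*z,z],-1)
    T=c['world_from_camera'];return P@T[:3,:3].T+T[:3,3]
E
python3 - <<'E'
from h import *
snap('scene','s0');snap('top','t0')
print({k:np.round(v,3) for k,v in r.get_state().items()})
E
```

```text
pics
{'time_s': np.float64(0.1), 'joints': array([-5.6546e+01,  2.0587e+01,  6.3900e-01, -1.7000e-02, -7.0137e+01,
       -1.6507e+01]), 'qd': array([ 0.095, -0.038,  0.155,  0.057,  0.018,  0.025]), 'joint_torque': array([-2.0000e-03, -5.8416e+01,  2.9375e+01,  7.0160e+00,  1.0000e-02,
       -0.0000e+00]), 'tcp_pos': array([ 0.197, -0.645,  0.218]), 'eef_rot': array([ 1.79914e+02, -8.00000e-03, -1.63059e+02]), 'contact_force': array([ 0.039,  0.084, -0.311]), 'moment': array([ 0.069,  0.049, -0.012]), 'gripper_force': np.float64(0.0), 'gripper_width': np.float64(0.088)}
```

View pics/t0.png

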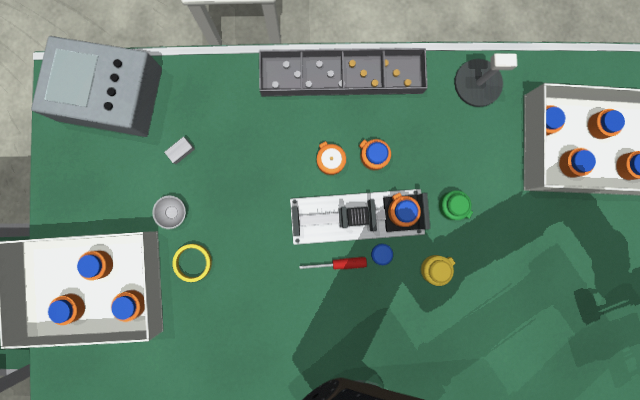

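View pics/s0.png

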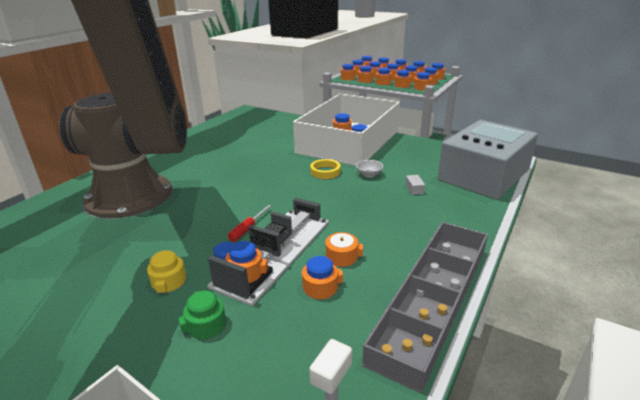

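The top view shows the clamp at about (360,216), with the fixed jaw on the right (425,210), the housing in it at (405,210), the jaw's paddle at (356,215) and the end stop at (296,218).

Could be taken for the housing: capped unit (376,153), uncapped unit (331,157), green (456,206), yellow (438,270), and the tray units. Only (405,210) stands in the clamp. Could be taken for the paddle: the jaw plate (373,214), the lug (340,216) and the end stop (296,218). The ribbed plate at (356,215) is the paddle. I'll check that in a crop and measure it.

```bash
python3 - <<'E'
from h import *
c=dict(np.load('pics/t0.npz'));P=cloud(c)
cv2.imwrite('pics/crop.png',cv2.resize(c['color'][180:280,280:440,::-1],(800,500),interpolation=cv2.INTER_CUBIC))
for v,u in [(210,405),(215,356),(214,373),(216,340),(218,296),(210,426),(205,318),(153,376),(157,331),(254,382),(263,350)]: print((u,v),P[v,u].round(3))
roi=P[185:248,285:432].reshape(-1,3)
# plate: white pixels
col=c['color'][185:248,285:432].reshape(-1,3).astype(int)
m=(col.min(1)>110)&(np.ptp(col,axis=1)<30)&(roi[:,2]<0.03)&(roi[:,2]>0)
rc=cv2.minAreaRect((roi[m,:2]*1000).astype(np.float32));print(rc,cv2.boxPoints(rc))
t=(roi[:,2]>.07)&(roi[:,2]<.09); print(np.c_[roi[t],col[t]].round(3)[::12].tolist())
E
```

```text
(405, 210) [ 0.524 -0.11   0.083]
(356, 215) [ 0.515 -0.001  0.06 ]
(373, 214) [ 0.516 -0.037  0.086]
(340, 216) [0.514 0.035 0.044]
(296, 218) [0.511 0.138 0.055]
(426, 210) [ 0.523 -0.158  0.084]
(318, 205) [0.542 0.085 0.01 ]
(376, 153) [ 0.659 -0.051  0.058]
(331, 157) [0.652 0.053 0.05 ]
(382, 254) [ 0.422 -0.064  0.021]
(350, 263) [0.403 0.013 0.029]
((513.2481689453125, -7.8844146728515625), (111.67495727539062, 317.7635192871094), 3.3127362728118896) [[ 448.32288  147.50523]
 [ 466.68515 -169.72731]
 [ 578.17346 -163.27406]
 [ 559.81116  153.95848]]
[[0.564, -0.154, 0.078, 65.0, 103.0, 83.0], [0.559, -0.153, 0.083, 86.0, 92.0, 93.0], [0.555, -0.153, 0.081, 79.0, 85.0, 85.0], [0.553, -0.036, 0.08, 198.0, 202.0, 204.0], [0.55, -0.034, 0.082, 115.0, 118.0, 120.0], [0.548, -0.158, 0.08, 80.0, 86.0, 87.0], [0.547, -0.111, 0.082, 75.0, 76.0, 125.0], [0.546, -0.162, 0.082, 75.0, 91.0, 84.0], [0.544, -0.113, 0.085, 50.0, 96.0, 189.0], [0.543, -0.159, 0.082, 80.0, 85.0, 86.0], [0.542, -0.105, 0.089, 56.0, 102.0, 197.0], [0.542, -0.136, 0.071, 234.0, 138.0, 65.0], [0.541, -0.088, 0.071
[... 2097 characters left out ...]
3, -0.121, 0.085, 43.0, 78.0, 149.0], [0.504, 0.033, 0.074, 34.0, 37.0, 36.0], [0.501, -0.101, 0.08, 27.0, 56.0, 115.0], [0.5, -0.155, 0.074, 49.0, 54.0, 53.0], [0.501, -0.037, 0.08, 85.0, 92.0, 92.0], [0.499, -0.121, 0.08, 76.0, 67.0, 94.0], [0.498, -0.034, 0.072, 31.0, 33.0, 33.0], [0.496, -0.155, 0.075, 46.0, 50.0, 50.0], [0.496, -0.039, 0.08, 82.0, 89.0, 89.0], [0.495, 0.031, 0.079, 83.0, 91.0, 89.0], [0.491, -0.158, 0.078, 84.0, 92.0, 91.0], [0.491, -0.044, 0.079, 97.0, 100.0, 100.0], [0.491, 0.022, 0.077, 76.0, 79.0, 80.0], [0.488, 0.031, 0.08, 67.0, 72.0, 71.0], [0.484, -0.162, 0.083, 80.0, 85.0, 85.0], [0.482, -0.162, 0.081, 79.0, 84.0, 84.0], [0.48, -0.043, 0.083, 84.0, 88.0, 87.0]]
```

View pics/crop.png

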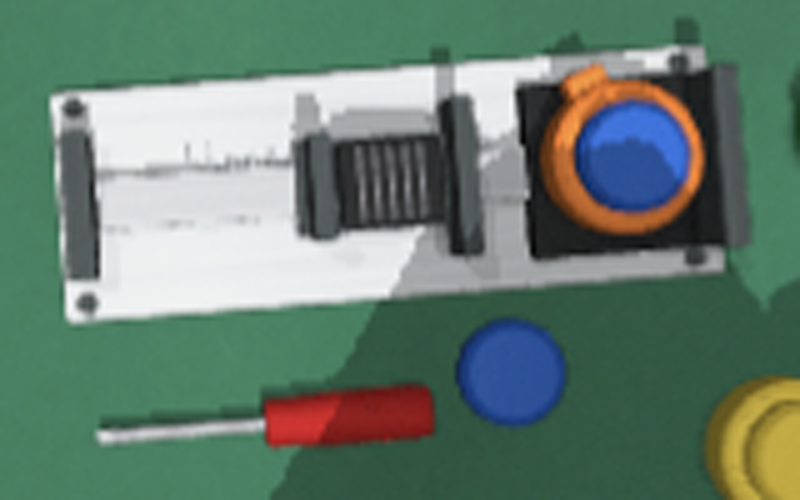

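The crop confirms the choice: the ribbed paddle is at crop (392,180), between the wide jaw plate (462,175) and the lug (318,185), with the end stop at far left. The clamp yaw is about 3.3°, and the paddle centre is near (0.513, -0.004). The jaw is about 0.02 forward, so it has about 0.1 m to travel. I'll close the fingers and go above it.

```bash
python3 -m crank '[[[0,0,0],[-3.05,3.25,0],1],[[0,0,0],[-3.05,3.25,0],1],[[0,0,0],[-3.05,3.25,0],1],[[0,0,0],[-3.05,3.25,0],1],[[0,0,0],[-3.05,3.25,0],1],[[0,0,0],[-3.05,3.25,0],1],[[0,0,0],[-3.05,3.25,0],1],[[0,0,0],[-3.05,3.25,0],1]]' 10
python3 -m crank '[[[0,0,0],[-3.05,3.25,0],1],[[0,0,0],[-3.05,3.25,0],1],[[0,0,0],[-3.05,3.25,0],1],[[0,0,0],[-3.05,3.25,0],1],[[0,0,0],[-3.05,3.25,0],1],[[0,0,0],[-3.05,3.25,0],1],[[0,0,0],[-3.05,3.25,0],1],[[0,0,0],[-3.05,3.25,0],1]]'
python3 -m crank '[[[0,0,-8.5],[0,0,0],1],[[0,0,-8.5],[0,0,0],1],[[0,0,-8.5],[0,0,0],1],[[0,0,-8.5],[0,0,0],1],[[0,0,-8.5],[0,0,0],1],[[0,0,-8.5],[0,0,0],1],[[0,0,-8.5],[0,0,0],1],[[0,0,-8.5],[0,0,0],1]]'
python3 -m crank '[[[0,0,-8.3],[0,0,0],1],[[0,0,0],[0,0,0],1]]'
```

```text
time_s: 0.9
tcp_pos: [0.3546, -0.3241, 0.2184]
eef_rot: [180.0, 0.0, -163.1]
contact_force: [2.0, 0.1, 0.6]
gripper_width: 0.0294
gripper_force: 0.0
time_s: 1.7
tcp_pos: [0.5122, -0.0041, 0.2185]
eef_rot: [180.0, -0.0, -163.0]
contact_force: [0.9, -1.3, 0.4]
gripper_width: 0.0004
gripper_force: 0.0
time_s: 2.5
tcp_pos: [0.5117, -0.006, 0.2182]
eef_rot: [180.0, -0.0, -94.7]
contact_force: [0.2, -0.4, 0.1]
gripper_width: 0.0006
gripper_force: 0.0
time_s: 2.7
tcp_pos: [0.5117, -0.006, 0.2183]
eef_rot: [180.0, -0.0, -86.6]
contact_force: [-0.0, -0.1, 0.1]
gripper_width: 0.0003
gripper_force: 0.0
```

```bash
python3 -m crank '[[[0,0,0],[0,0.1,4],1],[[0,0,0],[0,0,4],1],[[0,0,0],[0,0,2],1],[[0,0,0],[0,0,0],1]]'
python3 - <<'E'
from h import *
c=snap('scene','s1')
cv2.imwrite('pics/s1c.png',cv2.resize(c['color'][150:320,170:370,::-1],(700,595),interpolation=cv2.INTER_CUBIC))
E
```

```text
time_s: 3.1
tcp_pos: [0.5086, -0.0067, 0.1156]
eef_rot: [179.7, -0.1, -87.0]
contact_force: [-0.0, 0.7, 0.2]
gripper_width: 0.0006
gripper_force: 0.0
```

View pics/s1c.png

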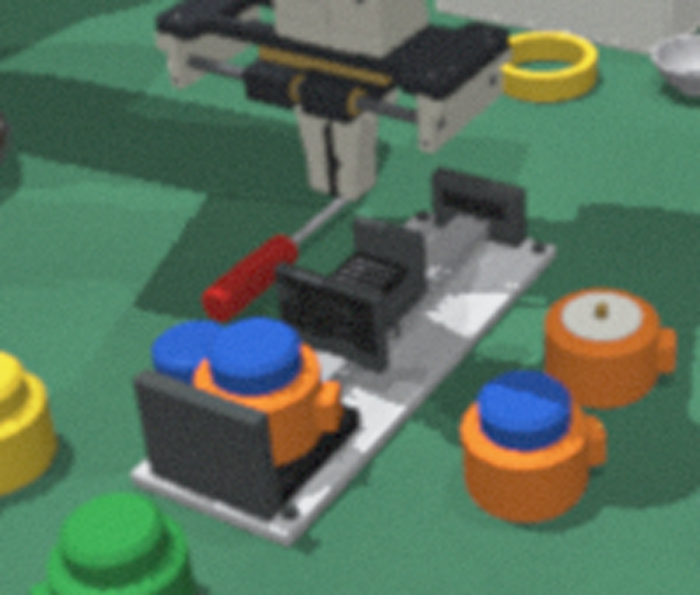

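The crop shows closed fingertips at crop (340,190) and the paddle at (372,270). The offset looks larger than 30 mm of height explains, so I'll check by projecting the points.

```bash
cat >> h.py <<'E'
def proj(c,p):
    T=np.linalg.inv(c['world_from_camera']);q=T[:3,:3]@np.array(p)+T[:3,3]
    return cv2.projectPoints(q.reshape(1,1,3),np.zeros(3),np.zeros(3),c['intrinsics'],np.array([float(c['k1']),0,0,0]))[0].ravel()
E
python3 - <<'E'
from h import *
c=dict(np.load('pics/s1.npz'));P=cloud(c)
s=r.get_state();t=s['tcp_pos'];print(t.round(4),s['eef_rot'])
print('tip crop px',(proj(c,[t[0],t[1],t[2]-.025])-[170,150])*3.5)
print('paddle crop px',(proj(c,[.513,-.0045,.062])-[170,150])*3.5)
for q in [(340,190),(330,165),(372,270),(335,300),(390,250),(245,350),(345,180),(350,160)]:
    u,v=int(q[0]/3.5+170),int(q[1]/3.5+150);print(q,P[v,u].round(3))
E
```

```text
[ 0.5102 -0.0064  0.1177] [ 1.79830684e+02 -6.29238584e-02 -8.69313166e+01]
tip crop px [349.72942974 228.19789164]
paddle crop px [359.25757209 270.01209669]
(340, 190) [ 0.516 -0.02   0.129]
(330, 165) [ 0.51  -0.019  0.144]
(372, 270) [0.517 0.003 0.059]
(335, 300) [ 0.523 -0.043  0.068]
(390, 250) [0.514 0.025 0.061]
(245, 350) [ 0.527 -0.124  0.085]
(345, 180) [ 0.519 -0.019  0.137]
(350, 160) [ 0.525 -0.018  0.151]
```

```bash
python3 - <<'E'
from h import *
for n in ('scene','top'):
    c=snap(n,'s2'+n);P=cloud(c).reshape(-1,3);col=c['color'].reshape(-1,3).astype(int)
    m=(abs(P[:,0]-.513)<.045)&(abs(P[:,1]+.005)<.04)&(P[:,2]>.087)&(P[:,2]<.2)
    Q=P[m];print(n,m.sum(),r.get_state()['tcp_pos'].round(4))
    for a in np.arange(.085,.2,.01):
        k=(Q[:,2]>=a)&(Q[:,2]<a+.01)
        if k.any(): print(round(a,3),k.sum(),Q[k].min(0).round(3),Q[k].max(0).round(3))
c=dict(np.load('pics/s2scene.npz'))
cv2.imwrite('pics/s2c.png',cv2.resize(c['color'][150:320,170:370,::-1],(700,595),interpolation=cv2.INTER_CUBIC))
E
```

```text
scene 522 [ 0.5113 -0.0061  0.119 ]
0.115 1 [ 0.514 -0.017  0.124] [ 0.514 -0.017  0.124]
0.125 67 [ 0.495 -0.02   0.125] [0.528 0.004 0.134]
0.135 79 [ 0.497 -0.021  0.135] [0.528 0.004 0.145]
0.145 79 [ 0.495 -0.021  0.145] [0.53  0.004 0.155]
0.155 91 [ 0.492 -0.021  0.155] [0.531 0.005 0.165]
0.165 96 [ 0.49  -0.021  0.165] [0.533 0.004 0.175]
0.175 19 [ 0.49  -0.02   0.175] [ 0.538 -0.01   0.185]
0.185 32 [ 0.495 -0.045  0.186] [0.547 0.008 0.194]
0.195 58 [ 0.494 -0.045  0.195] [0.549 0.008 0.2  ]
top 0 [ 0.5119 -0.0059  0.1197]
```

View pics/s2c.png

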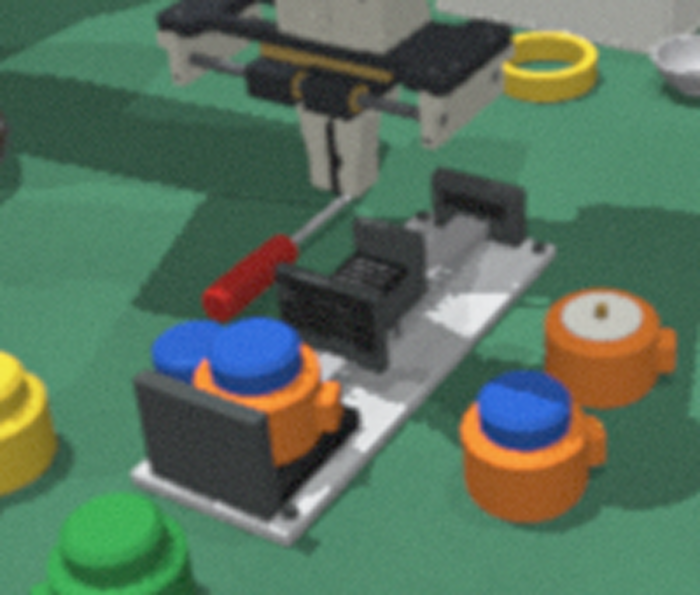

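The picture shows the tips at crop (340,192), about z 0.125, which is roughly 30 mm above where the state puts them. Laterally they're centred on the channel. I'll lower a little and see whether the picture follows.

```bash
python3 -m crank '[[[0,0,0],[0,0,1],1],[[0,0,0],[0,0,1],1],[[0,0,0],[0,0,0],1],[[0,0,0],[0,0,0],1],[[0,0,0],[0,0,0],1]]'
cat >> h.py <<'E'
def tip(n):
    c=snap('scene',n);P=cloud(c).reshape(-1,3);col=c['color'].reshape(-1,3).astype(int)
    m=(abs(P[:,0]-.513)<.045)&(P[:,2]>.05)&(P[:,2]<.17)&(abs(P[:,1])<.16)&(col.min(1)>110)
    Q=P[m];print(m.sum(),'tip z',np.percentile(Q[:,2],1).round(4),'range',np.percentile(Q,2,axis=0).round(3),np.percentile(Q,98,axis=0).round(3));s=r.get_state();print(s['tcp_pos'].round(4),s['joints'].round(2),s['contact_force'].round(1))
E
python3 -c "
from h import *
tip('s3')"
```

```text
time_s: 3.75
tcp_pos: [0.5112, -0.006, 0.0988]
eef_rot: [-180.0, -0.0, -86.8]
contact_force: [0.2, -0.5, 0.8]
gripper_width: 0.0005
gripper_force: 0.0
307 tip z 0.0618 range [ 0.494 -0.094  0.063] [0.545 0.    0.163]
[ 0.5112 -0.006   0.0989] [ 2.137e+01  1.177e+01 -2.902e+01  1.000e-02 -4.918e+01 -1.812e+01] [-0.4 -0.5  1. ]
```

```bash
python3 - <<'E'
from h import *
c=dict(np.load('pics/s3.npz'));P=cloud(c)
cv2.imwrite('pics/s3c.png',cv2.resize(c['color'][150:320,170:370,::-1],(700,595),interpolation=cv2.INTER_CUBIC))
Q=P[180:240,255:285].reshape(-1,3);m=(Q[:,1]>-.022)&(Q[:,1]<-.014)&(abs(Q[:,0]-.512)<.03)
print(m.sum(),np.sort(Q[m][:,2])[:6].round(3))
E
```

```text
314 [0.06  0.06  0.06  0.061 0.061 0.104]
```

View pics/s3c.png

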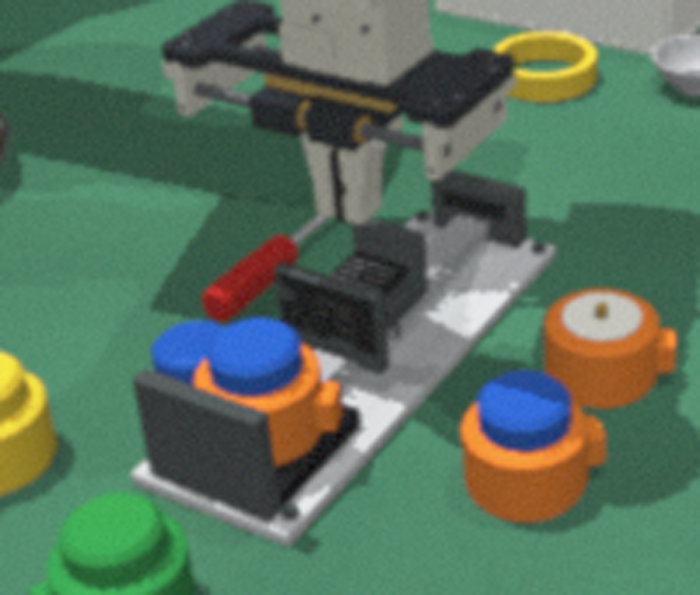

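The fingers moved down 20 mm as commanded, with tips now at crop (345,218), z≈0.104 by camera. The fingertips therefore sit about 5 mm above the reported TCP, not 25 mm below it. I'll trust the camera and force: the paddle should be met near TCP z 0.057, so I'll descend guarded.

```bash
python3 -m crank '[[[0,0,0],[0,0,1],1],[[0,0,0],[0,0,1],1],[[0,0,0],[0,0,1],1],[[0,0,0],[0,0,0.5],1],[[0,0,0],[0,0,0],1],[[0,0,0],[0,0,0],1]]'
python3 -m crank '[[[0,0,0],[0,0,0.3],1],[[0,0,0],[0,0,0],1],[[0,0,0],[0,0,0],1]]'
python3 -m crank '[[[0,0,0],[0,0,0.3],1],[[0,0,0],[0,0,0],1],[[0,0,0],[0,0,0],1]]'
```

```text
time_s: 4.4
tcp_pos: [0.511, -0.0061, 0.0634]
eef_rot: [180.0, -0.0, -86.7]
contact_force: [-0.4, -0.5, -1.0]
gripper_width: 0.0
gripper_force: 0.0
time_s: 4.7
tcp_pos: [0.511, -0.0061, 0.0607]
eef_rot: [-180.0, 0.0, -86.8]
contact_force: [-0.3, 0.1, -0.6]
gripper_width: 0.0003
gripper_force: 0.0
time_s: 5.0
tcp_pos: [0.5109, -0.0061, 0.0575]
eef_rot: [180.0, -0.0, -86.8]
contact_force: [-0.2, -0.2, -0.4]
gripper_width: 0.0007
gripper_force: 0.0
```

```bash
python3 -m crank '[[[0,0,0],[0,0,0.3],1],[[0,0,0],[0,0,0],1],[[0,0,0],[0,0,0],1]]'
python3 -m crank '[[[0,0,0],[0,0,0.2],1],[[0,0,0],[0,0,0],1],[[0,0,0],[0,0,0],1]]'
python3 -m crank '[[[0,0,0],[0,0,0.2],1],[[0,0,0],[0,0,0],1],[[0,0,0],[0,0,0],1]]'
```

```text
time_s: 5.3
tcp_pos: [0.5109, -0.0061, 0.0545]
eef_rot: [180.0, -0.0, -86.8]
contact_force: [0.3, -0.1, -1.0]
gripper_width: 0.0006
gripper_force: 0.0
time_s: 5.6
tcp_pos: [0.511, -0.0061, 0.0526]
eef_rot: [-180.0, -0.0, -86.7]
contact_force: [-1.1, -0.1, 3.0]
gripper_width: 0.0009
gripper_force: 1.3
time_s: 5.9
tcp_pos: [0.511, -0.0061, 0.0506]
eef_rot: [-180.0, -0.0, -86.8]
contact_force: [-1.6, -0.7, 2.5]
gripper_width: 0.0004
gripper_force: 1.7
```

```bash
python3 -m crank '[[[0,0,0],[0,0,0.2],1],[[0,0,0],[0,0,0],1],[[0,0,0],[0,0,0],1]]'
python3 -m crank '[[[0,0,0],[0,0,0.2],1],[[0,0,0],[0,0,0],1],[[0,0,0],[0,0,0],1]]'
python3 -m crank '[[[0,0,0],[0,0,0.1],1],[[0,0,0],[0,0,0],1],[[0,0,0],[0,0,0],1]]'
```

```text
time_s: 6.2
tcp_pos: [0.511, -0.0061, 0.0486]
eef_rot: [-180.0, -0.0, -86.8]
contact_force: [-0.9, -0.8, 4.2]
gripper_width: 0.0003
gripper_force: 2.1
time_s: 6.5
tcp_pos: [0.511, -0.006, 0.0466]
eef_rot: [-180.0, -0.0, -86.8]
contact_force: [-1.9, -0.2, 4.7]
gripper_width: 0.0002
gripper_force: 2.5
time_s: 6.8
tcp_pos: [0.5111, -0.0061, 0.0462]
eef_rot: [-180.0, -0.0, -86.7]
contact_force: [-3.0, -0.3, 12.3]
gripper_width: 0.0004
gripper_force: 5.6
```

The paddle is on its rigid stop (12 N). Now pushing the jaw back along clamp +y (tool -x).

```bash
python3 -m crank '[[[0,0,0],[-0.5,0,0],1],[[0,0,0],[-0.5,0,0],1],[[0,0,0],[-0.5,0,0],1],[[0,0,0],[-0.5,0,0],1],[[0,0,0],[-0.5,0,0],1],[[0,0,0],[0,0,0],1]]'
python3 -m crank '[[[0,0,0],[-0.5,0,0],1],[[0,0,0],[-0.5,0,0],1],[[0,0,0],[-0.5,0,0],1],[[0,0,0],[-0.5,0,0],1],[[0,0,0],[-0.5,0,0],1],[[0,0,0],[-0.5,0,0],1],[[0,0,0],[0,0,0],1]]'
```

```text
time_s: 7.4
tcp_pos: [0.5097, 0.0193, 0.0462]
eef_rot: [-180.0, -0.0, -86.7]
contact_force: [-3.0, 2.0, 12.1]
gripper_width: 0.0003
gripper_force: 5.7
time_s: 8.1
tcp_pos: [0.508, 0.0493, 0.0462]
eef_rot: [-180.0, 0.0, -86.7]
contact_force: [-4.3, 1.3, 11.1]
gripper_width: 0.0004
gripper_force: 5.6
```

```bash
python3 - <<'E'
from h import *
c=snap('top','t1');P=cloud(c)
Q=P[185:248,285:432].reshape(-1,3)
d=np.array([-.058,.998]);s=(Q[:,:2]-[.5132,-.0079])@d
for lo,hi in [(.07,.088)]:
    m=(Q[:,2]>lo)&(Q[:,2]<hi)&(abs(Q[:,0]-.513)<.04);print(np.histogram(s[m],np.arange(-.17,.17,.01)))
E
```

```text
(array([  0, 104,  96,  11,  56,  76,  82,  82,  71,   8,   0,   0,   0,
         0,   0,   0,   0,   0,   0,   0,   0,   0,   0,   0,   0,   0,
         0,   0,   0,   0,   0,   0,   0]), array([-1.70000000e-01, -1.60000000e-01, -1.50000000e-01, -1.40000000e-01,
       -1.30000000e-01, -1.20000000e-01, -1.10000000e-01, -1.00000000e-01,
       -9.00000000e-02, -8.00000000e-02, -7.00000000e-02, -6.00000000e-02,
       -5.00000000e-02, -4.00000000e-02, -3.00000000e-02, -2.00000000e-02,
       -1.00000000e-02,  1.38777878e-16,  1.00000000e-02,  2.00000000e-02,
        3.00000000e-02,  4.00000000e-02,  5.00000000e-02,  6.00000000e-02,
        7.00000000e-02,  8.00000000e-02,  9.00000000e-02,  1.00000000e-01,
        1.10000000e-01,  1.20000000e-01,  1.30000000e-01,  1.40000000e-01,
        1.50000000e-01,  1.60000000e-01]))
```

```bash
python3 -c "
import cv2;i=cv2.imread('pics/t1.png');cv2.imwrite('pics/t1c.png',cv2.resize(i[180:280,260:420],(800,500)))"
```

```text
(no output)
```

View pics/t1c.png

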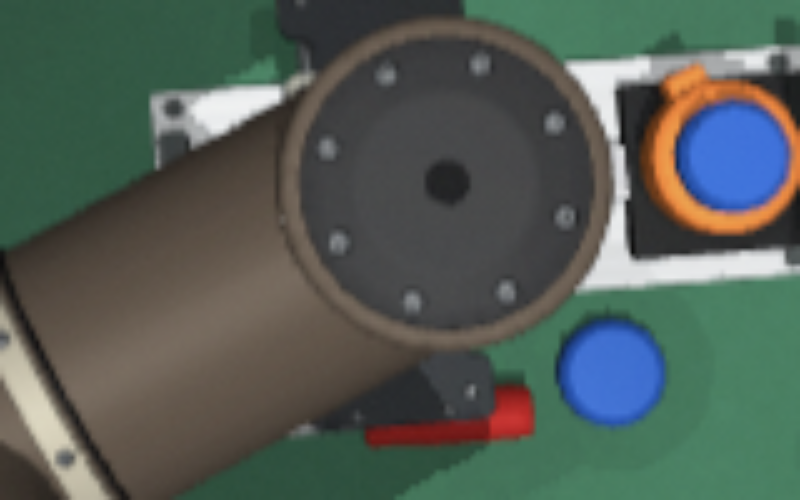

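The wrist hides the jaw, but at its old place (565,255) the plate is now bare white, so the jaw has moved. The housing at (728,155) is undisturbed. Continuing.

```bash
python3 -m crank '[[[0,0,0],[-0.5,0,0],1],[[0,0,0],[-0.5,0,0],1],[[0,0,0],[-0.5,0,0],1],[[0,0,0],[-0.5,0,0],1],[[0,0,0],[-0.5,0,0],1],[[0,0,0],[-0.5,0,0],1],[[0,0,0],[-0.5,0,0],1],[[0,0,0],[0,0,0],1]]'
python3 -m crank '[[[0,0,0],[-0.3,0,0],1],[[0,0,0],[-0.3,0,0],1],[[0,0,0],[0,0,0],1]]'
python3 -m crank '[[[0,0,0],[-0.3,0,0],1],[[0,0,0],[-0.3,0,0],1],[[0,0,0],[0,0,0],1]]'
```

```text
time_s: 8.95
tcp_pos: [0.5061, 0.0843, 0.0462]
eef_rot: [-180.0, 0.0, -86.7]
contact_force: [-3.5, 1.5, 10.5]
gripper_width: 0.0008
gripper_force: 5.5
time_s: 9.25
tcp_pos: [0.5059, 0.0897, 0.0462]
eef_rot: [-180.0, -0.0, -86.7]
contact_force: [-2.4, -1.4, 9.5]
gripper_width: 0.0003
gripper_force: 5.3
time_s: 9.55
tcp_pos: [0.5056, 0.0953, 0.0462]
eef_rot: [-180.0, -0.1, -86.7]
contact_force: [-0.8, -4.8, 9.8]
gripper_width: 0.0003
gripper_force: 5.0
```

```bash
python3 -m crank '[[[0,0,0],[-0.3,0,0],1],[[0,0,0],[-0.3,0,0],1],[[0,0,0],[0,0,0],1]]'
python3 -m crank '[[[0,0,0],[-0.3,0,0],1],[[0,0,0],[-0.3,0,0],1],[[0,0,0],[0,0,0],1]]'
python3 -m crank '[[[0,0,0],[-0.3,0,0],1],[[0,0,0],[0,0,0],1],[[0,0,0],[0,0,0],1]]'
```

```text
time_s: 9.85
tcp_pos: [0.5053, 0.1013, 0.0462]
eef_rot: [-180.0, -0.1, -86.7]
contact_force: [-0.2, -6.3, 9.6]
gripper_width: 0.0008
gripper_force: 4.8
time_s: 10.15
tcp_pos: [0.5049, 0.1065, 0.0462]
eef_rot: [-180.0, -0.1, -86.7]
contact_force: [1.6, -9.6, 8.8]
gripper_width: 0.0006
gripper_force: 7.3
time_s: 10.45
tcp_pos: [0.5048, 0.1066, 0.0462]
eef_rot: [179.9, -0.3, -86.7]
contact_force: [9.2, -24.6, 9.5]
gripper_width: 0.0005
gripper_force: 15.0
```

It's against the end stop (25 N, not moving). I'll relax slightly and lift straight up.

```bash
python3 -m crank '[[[0,0,0],[0.2,0,0],1],[[0,0,0],[0,0,-0.4],1],[[0,0,0],[0,0,-0.6],1],[[0,0,0],[0.3,0,-1],1],[[0,0,0],[0,0,-3],1],[[0,0,0],[0,0,-4],1],[[0,0,0],[0,0,-4],1],[[0,0,0],[0,0,0],1]]'
python3 -m crank '[[[0,0,0],[5,0,-3],1],[[0,0,0],[5,0,0],1],[[0,0,0],[5,0,0],1],[[0,0,0],[5,0,0],1],[[0,0,0],[5,0,0],1],[[0,0,0],[5,0,0],1],[[0,0,0],[0,0,0],1],[[0,0,0],[0,0,0],1]]'
python3 - <<'E'
from h import *
c=snap('top','t2');P=cloud(c)
cv2.imwrite('pics/t2c.png',cv2.resize(c['color'][140:290,240:440,::-1],(800,600)))
Q=P[185:248,285:432].reshape(-1,3)
d=np.array([-.058,.998]);e=np.array([.998,.058]);w=Q[:,:2]-[.5132,-.0079];s=w@d;x=w@e
m=(abs(x)<.015)&(s>.04)
for a in np.arange(.05,.16,.004):
    k=m&(s>=a)&(s<a+.004)
    if k.any():print(round(a,3),np.median(Q[k,2]).round(4))
E
```

```text
time_s: 11.25
tcp_pos: [0.5078, 0.1073, 0.1814]
eef_rot: [-179.5, 0.2, -86.7]
contact_force: [0.0, 0.1, -0.4]
gripper_width: 0.0004
gripper_force: 0.0
time_s: 12.05
tcp_pos: [0.5208, -0.1878, 0.2006]
eef_rot: [180.0, 0.0, -86.9]
contact_force: [0.2, -0.3, -0.0]
gripper_width: -0.0001
gripper_force: 0.0
0.05 0.6349
0.054 0.6346
0.058 0.6344
0.062 0.6342
0.066 0.6335
0.07 0.634
0.074 0.6332
0.078 0.6219
0.082 0.5802
0.086 0.0629
0.09 0.063
0.094 0.063
0.098 0.063
0.102 0.0634
0.106 0.0624
0.11 1.2125
0.114 0.0629
0.118 0.062
0.122 0.0455
0.126 0.0803
0.13 0.082
0.134 0.0786
0.138 0.0448
0.142 0.055
0.146 0.0551
0.15 0.0539
0.154 0.0142
0.158 0.0027
```

View pics/t2c.png

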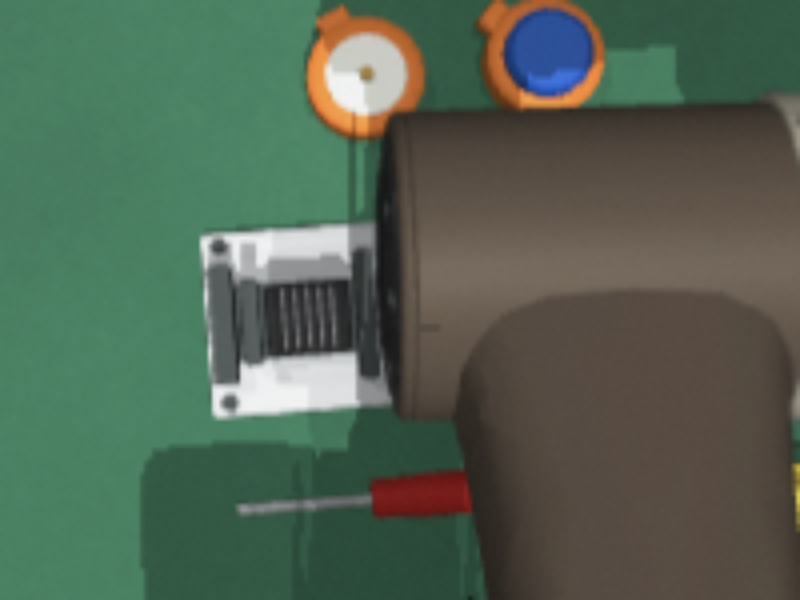

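The paddle is up at z 0.063, and the lug (250,320) stands right by the end stop (223,322). I'll measure that gap more precisely using centroids.

```bash
python3 - <<'E'
from h import *
d=np.array([-.058,.998]);e=np.array([.998,.058])
for f in('t0','t2'):
    P=cloud(dict(np.load(f'pics/{f}.npz')));Q=P[185:248,285:432].reshape(-1,3)
    w=Q[:,:2]-[.5132,-.0079];s=w@d;x=w@e
    a=(abs(x)<.02)&(Q[:,2]>.074)&(Q[:,2]<.09)&(s>.02); b=(abs(x)<.03)&(Q[:,2]>.05)&(Q[:,2]<.058)&(s>.137)
    p=(abs(x)<.015)&(abs(Q[:,2]-.062)<.003)&(s>-.03)
    print(f,'lug',s[a].mean(),a.sum(),'stop',s[b].mean(),b.sum(),'paddle',np.percentile(s[p],[3,50,97]))
E
```

```text
t0 lug 0.03633255429443661 76 stop 0.147974567261129 150 paddle [-0.02063209  0.00399437  0.0267677 ]
t2 lug 0.09854866720298992 154 stop 0.14797301441212213 146 paddle [0.0753694  0.09708397 0.12039551]
```

```bash
python3 - <<'E'
from h import *
d=np.array([-.058,.998]);e=np.array([.998,.058])
P=cloud(dict(np.load('pics/t2.npz')));Q=P[185:248,285:432].reshape(-1,3)
w=Q[:,:2]-[.5132,-.0079];s=w@d;x=w@e
a=(abs(x)<.02)&(Q[:,2]>.074)&(Q[:,2]<.09)
for lo,hi in((.11,.145),(.05,.085)):
    k=a&(s>lo)&(s<hi);print(s[k].mean(),np.percentile(s[k],[5,95]),k.sum())
k=(abs(x)<.02)&(s>.134)&(s<.144);o=np.argsort(s[k]);print(np.c_[s[k],Q[k,2]][o][::4].round(3).tolist())
E
```

```text
0.13108938205727666 [0.12655114 0.13532047] 78
0.06515161774727461 [0.0604354  0.06949871] 76
[[0.134, 0.08], [0.135, 0.079], [0.135, 0.079], [0.135, 0.078], [0.136, 0.077], [0.137, 0.04], [0.138, 0.047], [0.138, 0.049], [0.139, 0.045], [0.14, 0.042], [0.14, 0.046], [0.14, 0.043], [0.141, 0.045], [0.141, 0.058], [0.142, 0.055], [0.142, 0.058], [0.143, 0.055], [0.144, 0.055]]
```

```bash
python3 - <<'E'
from h import *
d=np.array([-.058,.998]);e=np.array([.998,.058])
P=cloud(dict(np.load('pics/t0.npz')));Q=P[185:248,285:432].reshape(-1,3)
w=Q[:,:2]-[.5132,-.0079];s=w@d;x=w@e
k=(abs(x)<.02)&(s>.038)&(s<.054);o=np.argsort(s[k]);print(np.c_[s[k],Q[k,2]][o][::5].round(3).tolist())
s=r.get_state();print(s['contact_force'].round(1),s['qd'].round(2))
E
```

```text
[[0.038, 0.079], [0.039, 0.08], [0.04, 0.082], [0.04, 0.082], [0.041, 0.079], [0.041, 0.057], [0.041, 0.08], [0.041, 0.07], [0.041, 0.041], [0.042, 0.042], [0.042, 0.042], [0.043, 0.044], [0.044, 0.045], [0.044, 0.037], [0.045, 0.012], [0.045, 0.01], [0.045, 0.012], [0.046, 0.03], [0.047, 0.011], [0.047, 0.01], [0.048, 0.03], [0.049, 0.027], [0.05, 0.013], [0.05, 0.011], [0.051, 0.03], [0.052, 0.026], [0.052, 0.012], [0.053, 0.028], [0.054, 0.029]]
[ 0.5  0.3 -0.7] [ 1.97 -0.55 -0.22  0.08 -0.15 -0.01]
```

The jaw body sticks out about 4–5 mm behind the lug, which fills the gap seen, so the jaw is on the stop. Handing in.

```bash
python3 -m crank '[[[0,0,0],[0,0,0],1],[[0,0,0],[0,0,0],1],[[0,0,0],[0,0,0],1]]'; python3 -c "
from plant import r
print(r.close_job())"
```

```text
time_s: 12.4
tcp_pos: [0.5215, -0.1855, 0.2015]
eef_rot: [-180.0, 0.0, -86.6]
contact_force: [0.1, 0.8, 0.1]
gripper_width: 0.0006
gripper_force: 0.0
the job is handed in; nothing more can be done
None
```

The job is handed in at 12.4 s, no verdict returned: the jaw went back with the paddle held down until it met the end stop, the paddle measured up again, the arm is clear, and the housing looked undisturbed mid-push (the arm hid it in the last picture).

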